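# Point out two parts to the stock camera and switch off the recording

## Task

The stock camera is recording which parts must be re-ordered. Point straight down at the block battery with the fingertips one to five centimetres above its middle and stay there for about two seconds, then do the same at the blue-flanged solder spool, and then push the red lever fully over to its far side, away from the robot, to end the recording. Do not touch, push or pick up the battery, the spool, the round tin or the connector.

Things in the scene. Friction and masses are not known exactly. Their poses are not given: they have to be found in the camera images.
- battery_top (a point): middle of the top of the small black and copper-coloured block battery, which stands upright on the mat; 18 x 27 mm in plan, 48 mm high; this point lies 48 mm above the mat
- spool_top (a point): middle of the top of the solder spool (two blue round flanges, silver-grey solder between), standing with its axis upright; 54 mm across, 44 mm high, with a thin solder end sticking out to one side and up to 51 mm; this point lies on the spool's axis, 44 mm above the mat
- battery: the block battery, origin at the centre of its underside, z up
- spool: the solder spool, origin under it, 17 mm off its axis toward the solder end, z up
- tin: round silver tin with a lid, 59 mm across, 24 mm high, a bystander; origin at the centre of its underside
- connector: pale grey round connector shell lying on its side, 28 x 30 x 27 mm, a bystander; origin at the centre of its underside
- rec_lever_tip (a point): the free end of the red toggle lever of the recording switch; this point is the centre of its red ball knob, 26 mm across, on a steel rod 10 mm thick; it lies 60 mm from the lever's pivot, about 75 mm above the bench at either end of the swing and 82 mm in the middle
- rec_lever_base: grey block of the recording switch, fixed to the bench, 70 mm (along the push) x 50 mm, 25 mm high, with a round hub reaching to 35 mm; the lever's pivot lies 22 mm above its origin, and the ball knob swings from 29 mm behind it to 29 mm beyond it; origin at the centre of its underside; its own x axis is the direction in which the lever is pushed (away from the robot, turned up to 0.45 rad either way)
- rec_lever (a joint): angle of the lever in rad: near 0 it leans toward the robot (recording), near 1.0 it leans away from the robot against its stop (recording ended); it stays where it is left and takes about 1 N at the ball to move

How it is judged:
By the outcome, as a careful person would: the job done as asked, in the order asked, and still so for the second after the job is handed in, with the robot touching nothing.
It also fails if it takes over 56 s, if anything falls off the work surface, if the arm or the gripper's body presses on something with over 40 N, if the wrist force passes 120 N, or if a joint passes its speed limit or range.

## Robot

A 6-joint arm with a two-finger parallel gripper is mounted at the origin on a cart in front of the work surface, level with it; the furniture and walls round the work are solid. World frame = base frame: x ahead of the robot, y to its left, z up, the work surface at z = 0. Lengths are in m, angles in rad, forces in N, time in s.
With the tool pointing down it reaches from about 0.3 to 0.85 m from the base axis. Payload 5.4 kg.
Tool frame: the origin (TCP) lies midway between the tips of the shut fingers; the grasp point (between the pads) lies 19 mm behind it; z points along the fingers, y is the direction in which the jaws open and shut (so a half turn about z gives the same grasp; the last joint's range is limited). The gripper opens to 85 mm and grips with 20 to 120 N. Pads are 22 mm wide; open, the fingers measure 114 mm over their backs; the gripper's body (76 mm by 85 mm) begins 54 mm behind the grasp point. The pads swing forward as they close: fully open they stand 13 mm farther back than shut.
Start: joints at [0.91, 0.158, 1.597, -0, 1.386, -0.21], TCP at [0.251, 0.518, 0.209] pointing down, gripper open.
Joint ranges: [-2.91, 2.91], [-0.94, 2.29], [0.18, 2.7], [-1.29, 4.43], [0.17, 2.64], [-3, 3]. Speed limits (rad/s): [2.57, 2.57, 3.14, 3.14, 3.14, 3.14].

## Interface

Orientations are given as a unit quaternion [x, y, z, w].
In Python, from plant import status, cams, robot, models gives the robot as it stands.
- The arm moves only by the tool play_rows, never from a script. Its arguments are lists of equal length, an entry for each row: "travel": the shift along the tool's x, y, z in mm, a list of three; "roll": the turn about the tool's z in degrees. A call has 1 to 8 rows; each row shifts and turns the commanded pose from where the row before left it, along the tool's axes as they then stand; what a row does not reach is not made up. A row lasts 1/12 s, in which the tool goes at most 41.7 mm and 7.16 degrees, less where a joint would pass 70% of its speed; a pose out of reach is approached as far as the arm can. A call is refused whole if a number of a shift passes 41.7 or a number of a turn 7.16, either way. A call with a gripper value outside its range is refused whole. "gripper" is the finger opening in mm, from 0 to 85.4, set as the call begins (left out, the last holds). The fingers move at their own pace and stop on an object; the grip force is fixed at half the most. Time passes only in rows, so rows that do not move let the fingers close. It gives the time, the measured TCP pose, the force and the opening at its end, in the units of the state.
- status.sense(): the state, without advancing time (a new reading comes with each control period).
- cams.read_camera(name): name is "scene" or "top"; returns the picture (480x640x3 uint8, red, green, blue); there is no depth.
- cams.camera_params(name): a dict with "camera_matrix" (3x3 intrinsics, pixels), "rvec" (rotation vector, rad) and "tvec" (3), from world to camera coordinates, as OpenCV has them. Camera axes: x right, y down, z forward; pixel columns grow to the right and rows downward; lengths in m; the calibration is good to about 2 mm. A picture is of the moment at which its call begins. camera_params takes no time and is no camera call.
- robot.finish_job(): hands the job in, once; it reports no verdict.
Trained networks look in the newest picture that a camera, given by its name, has taken for a name from the list of things; names that differ only in an ending like _2 or _b are one class to them, and where a whole thing is asked for, a point or a joint stands for the part that bears it (a point fixed in the world has none). Each returns a list of dicts, best first, with "p" (0 to 1); they miss things now and then, are a little off and sometimes report something else, mostly with a low value. They report only what shows in the picture. A call takes as long as a camera call.
- models.search_frame(thing, camera): "bbox" ([left, top, width, height] in pixels, round what is visible of it).
- models.silhouettes(thing, camera): "pixels" (480x640 bool, what is visible of it) and "bbox" ([left, top, width, height] in pixels, round what is visible of it).
- models.place_of(thing, camera): "uv" ([column, row] in pixels: a listed point, or the origin of a listed thing).
The state is a dict: "time": time; "joint_positions": joint angles; "dq": joint speeds; "joint_torque": joint torques, N m; "eef_pos": TCP position; "eef_rot": TCP orientation; "ft_force": force on the tool from outside, world axes, zero at the start; "wrist_torque": the same for the moment, N m; "finger_gap": opening from 0.0 (shut) to 1.0 (fully open).
Only numpy, scipy, OpenCV 4.12 (cv2) and the standard library are available. Lean on these libraries where they do the work, as an engineer would, in place of code of your own. Each camera call takes 0.05 s, during which the arm holds its last target.

## Working session

There is one attempt and no reset: what is moved stays moved. The work goes in short steps, Python scripts to look and compute and a tool call to move; the robot and the scene stay as the last step left them, time stands still between calls to the robot, and variables do not carry over. Pictures are saved under pics/ and viewed, and the job is handed in when it is done.

Besides the shell and the picture viewer there is one more tool, called as name([rows], argument=value, ...), one row to a line, values as JSON. play_rows: Moves the arm, as the interface text tells. Its arguments: {"type":"object","properties":{"travel":{"type":"array"},"roll":{"type":"array"},"gripper":{"type":"number"}},"required":["travel","roll"]}

```bash
mkdir -p pics
cat > h.py <<'E'
import numpy as np, cv2
from plant import status, cams, robot, models
def ray(cam,uv):
    p=cams.camera_params(cam); K=np.array(p["camera_matrix"]);R=cv2.Rodrigues(np.array(p["rvec"],float))[0];t=np.array(p["tvec"],float).ravel()
    d=R.T@np.linalg.inv(K)@np.array([uv[0],uv[1],1.]); return -R.T@t,d
def atz(cam,uv,z):
    o,d=ray(cam,uv); return o+d*(z-o[2])/d[2]
def proj(cam,P):
    p=cams.camera_params(cam); return cv2.projectPoints(np.array(P,float).reshape(-1,1,3),np.array(p["rvec"],float),np.array(p["tvec"],float),np.array(p["camera_matrix"],float),None)[0].reshape(-1,2)
E
python3 - <<'E'
from h import *
for c in ("scene","top"):
    im=cams.read_camera(c); cv2.imwrite(f"pics/{c}0.png",im[:,:,::-1])
    print(c,"cam at",ray(c,(320,240))[0].round(3))
    for n,z in (("battery_top",.048),("spool_top",.044),("battery",0),("spool",0),("tin",0),("connector",0),("rec_lever_tip",.075),("rec_lever_base",0)):
        for r in models.place_of(n,c)[:2]: print(n,round(r["p"],2),np.round(r["uv"],1),atz(c,r["uv"],z).round(4))
s=status.sense(); print({k:np.round(v,3) for k,v in s.items()})
E
```

```text
scene cam at [ 0.064 -0.479  0.691]
battery_top 0.79 [281.6 274.8] [ 0.4495 -0.0766  0.048 ]
spool_top 0.72 [343.  229.6] [ 0.595  -0.0864  0.044 ]
battery 0.71 [285.4 295.3] [ 0.4495 -0.0814  0.    ]
spool 0.81 [334.3 245.4] [ 0.5894 -0.0725  0.    ]
tin 0.69 [277.2 205.5] [0.6031 0.0795 0.    ]
connector 0.72 [340.4 229. ] [ 0.6293 -0.055   0.    ]
connector 0.55 [221.3 246.2] [0.4592 0.0829 0.    ]
rec_lever_tip 0.77 [377.3 284.4] [ 0.51   -0.2162  0.075 ]
rec_lever_base 0.7 [393.6 306.2] [ 0.5439 -0.2306  0.    ]
top cam at [ 0.368 -0.069  0.921]
battery_top 0.49 [332.5 291.8] [ 0.4455 -0.0727  0.048 ]
battery_top 0.22 [231.8 287.9] [0.451  0.0731 0.048 ]
battery 0.53 [334.6 293.9] [ 0.4466 -0.0761  0.    ]
spool 0.69 [324.7 205.3] [ 0.5846 -0.0611  0.    ]
tin 0.82 [228.8 197.8] [0.5971 0.0895 0.    ]
connector 0.72 [229.9 284. ] [0.4615 0.084  0.    ]
connector 0.38 [432.4 243.2] [ 0.5245 -0.2261  0.    ]
rec_lever_tip 0.77 [434.  241.1] [ 0.5147 -0.2156  0.075 ]
rec_lever_base 0.76 [430.3 233.2] [ 0.54   -0.2234  0.    ]
{'time': np.float64(0.9), 'joint_positions': array([ 0.91 ,  0.158,  1.597, -0.   ,  1.386, -0.21 ]), 'dq': array([-0.   , -0.   ,  0.002, -0.002,  0.002,  0.001]), 'joint_torque': array([ 1.0000e-03, -3.9601e+01, -3.3170e+01, -0.0000e+00,  1.0000e-03,
        0.0000e+00]), 'eef_pos': array([0.251, 0.518, 0.209]), 'eef_rot': array([0.224, 0.975, 0.   , 0.   ]), 'ft_force': array([-0.208,  0.284, -0.485]), 'wrist_torque': array([ 0.01 , -0.013,  0.019]), 'finger_gap': np.float64(1.001)}
```

View pics/scene0.png

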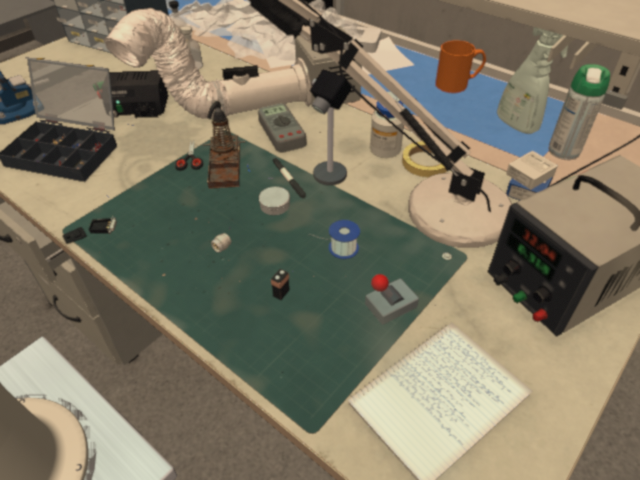

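View pics/top0.png

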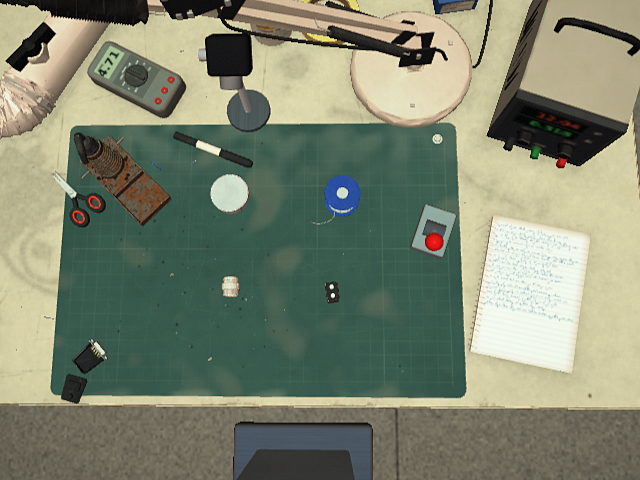

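The scene view shows the battery at about (281,283), the spool at (343,238), the ball knob at (380,283) and the switch base at (393,298). In the top view they are at (332,292), (342,196), (434,242) and (434,232). I'll refine these positions using both views.

Run:
```python
from h import *
im=cams.read_camera("top"); im2=cams.read_camera("scene")
def tri(a,b):
    (o1,d1),(o2,d2)=ray("top",a),ray("scene",b)
    d1/=np.linalg.norm(d1);d2/=np.linalg.norm(d2)
    s=np.linalg.lstsq(np.c_[d1,-d2],o2-o1,rcond=None)[0]
    p,q=o1+s[0]*d1,o2+s[1]*d2; return ((p+q)/2).round(4),round(np.linalg.norm(p-q)*1e3,1)
print("bat",tri((332.5,291.8),(281.6,274.8)),"tip",tri((434,241.1),(377.3,284.4)))
hsv=cv2.cvtColor(im,cv2.COLOR_RGB2HSV)
# spool blue top flange in top view
m=cv2.inRange(hsv,(105,120,60),(130,255,255)); m[:, :300]=0;m[:,390:]=0;m[:160]=0;m[240:]=0
c=max(cv2.findContours(m,0,2)[0],key=cv2.contourArea); e=cv2.minEnclosingCircle(c); print("blue",e,atz("top",e[0],.044).round(4))
w=cv2.inRange(hsv,(0,0,150),(180,60,255)); w[:,330:356]=w[:,330:356]; mm=np.zeros_like(w); mm[184:203,332:353]=w[184:203,332:353]
ys,xs=np.nonzero(mm);print("hub",xs.mean(),ys.mean(),atz("top",(xs.mean(),ys.mean()),.044).round(4))
for c_,i_ in (("top",im),("scene",im2)):
    h=cv2.cvtColor(i_,cv2.COLOR_RGB2HSV); r=cv2.inRange(h,(0,160,120),(6,255,255))|cv2.inRange(h,(174,160,120),(180,255,255))
    u,v=[int(x) for x in ((434,242) if c_=="top" else (380,283))]; k=np.zeros_like(r);k[v-16:v+16,u-16:u+16]=r[v-16:v+16,u-16:u+16]
    ys,xs=np.nonzero(k);print("knob",c_,xs.mean(),ys.mean(),xs.min(),xs.max(),ys.min(),ys.max(),atz(c_,(xs.mean(),ys.mean()),.075).round(4))
for n in ("rec_lever_base","battery","spool"):
    for r in models.silhouettes(n,"top")[:1]:
        p=r["pixels"].astype(np.uint8); c=max(cv2.findContours(p,0,2)[0],key=cv2.contourArea)
        P=np.array([atz("top",q[0],.02)[:2] for q in c],np.float32); print(n,r["bbox"],round(r["p"],2),cv2.minAreaRect(P))
x=cv2.resize(im[150:320,300:470],None,fx=3.5,fy=3.5,interpolation=2); cv2.imwrite("pics/z.png",x[:,:,::-1])
```

```text
bat (array([ 0.4478, -0.0744,  0.0471]), np.float64(5.5)) tip (array([ 0.5143, -0.2153,  0.0709]), np.float64(3.0))
blue ((341.95947265625, 195.3918914794922), 20.49382972717285) [ 0.5893 -0.0871  0.044 ]
hub 341.96078431372547 192.42156862745097 [ 0.5938 -0.0871  0.044 ]
knob top 433.6877470355731 241.47035573122528 425 442 233 250 [ 0.5142 -0.2152  0.075 ]
knob scene 379.4347826086956 281.35869565217394 372 387 274 288 [ 0.5168 -0.2152  0.075 ]
rec_lever_base [409.2, 202.4, 45.5, 57.7] 0.74 ((0.5403925180435181, -0.22369246184825897), (0.05286296457052231, 0.07412751019001007), 70.03436279296875)
battery [326.8, 283.1, 11.0, 19.3] 0.81 ((0.4485660791397095, -0.07216932624578476), (0.03026454523205757, 0.018729668110609055), 8.730058670043945)
spool [322.4, 177.9, 36.4, 39.2] 0.95 ((0.5968970656394958, -0.0884312093257904), (0.05045998841524124, 0.061340585350990295), 89.83968353271484)
```

View pics/z.png

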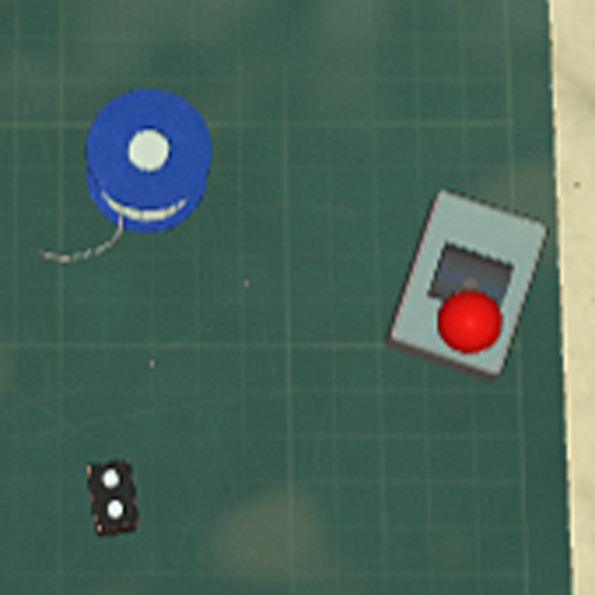

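Both views agree: battery top (0.4475, -0.0745), spool axis (0.594, -0.087), knob (0.514, -0.2152), push heading about -20°. I'll shut the fingers, turn tool x to heading 160° and go above the battery.

play_rows([
  [0, 0, 0],
  [-8, -10, 0],
  [-16, -20, 0],
  [-20, -25, 0],
  [-20, -25, 0],
  [-20, -25, 0],
  [-20, -25, 0],
  [-20, -25, 0],
], roll=[-5.9, 0, 0, 0, 0, 0, 0, 0], gripper=0)

```text
time: 1.82
eef_pos: [0.3144, 0.3282, 0.2091]
eef_rot: [0.173, 0.985, 0.0, 0.0]
ft_force: [0.9, -0.1, 0.7]
finger_gap: 0.003
```

play_rows([
  [-20, -25, 0],
  [-20, -25, 0],
  [-20, -25, 0],
  [-20, -25, 0],
  [-20, -25, 0],
  [-20, -25, 0],
  [-20, -25, 0],
  [-20, -25, 0],
], roll=[0, 0, 0, 0, 0, 0, 0, 0])

```text
time: 2.48
eef_pos: [0.3968, 0.0854, 0.2093]
eef_rot: [0.173, 0.985, 0.0, 0.0]
ft_force: [0.8, 0.7, 0.6]
finger_gap: -0.002
```

play_rows([
  [-20, -26, 0],
  [-20, -26, 0],
  [-20, -26, 0],
  [-20, -26, 0],
  [-12, -16, 0],
  [-8, -10, 0],
  [-2, -3, 0],
  [0, 0, 0],
], roll=[0, 0, 0, 0, 0, 0, 0, 0])

```text
time: 3.15
eef_pos: [0.4471, -0.0729, 0.2089]
eef_rot: [0.173, 0.985, 0.0, -0.0]
ft_force: [-0.3, -0.7, 0.3]
finger_gap: -0.0
```

Run:
```python
from h import *
for c in ("scene","top"):
    im=cams.read_camera(c); o=np.ascontiguousarray(im[:,:,::-1])
    for P in ([.4475,-.0745,.048],[.594,-.087,.044],status.sense()["eef_pos"]):
        u=proj(c,P)[0]; cv2.drawMarker(o,tuple(int(round(v)) for v in u),(0,255,255),0,8,1)
    cv2.imwrite(f"pics/{c}1.png",o)
s=status.sense();print(s["time"],s["eef_pos"],s["eef_rot"])
```

```text
3.25 [ 0.44682945 -0.07171201  0.20890756] [ 1.72550189e-01  9.85000658e-01  3.00439658e-04 -2.14358194e-04]
```

View pics/scene1.png

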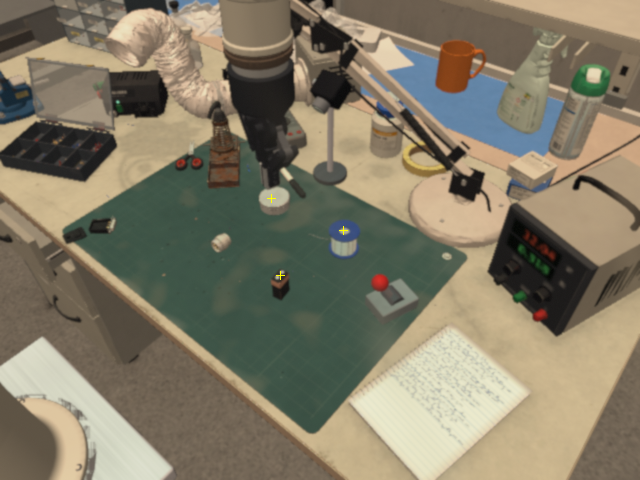

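View pics/top1.png

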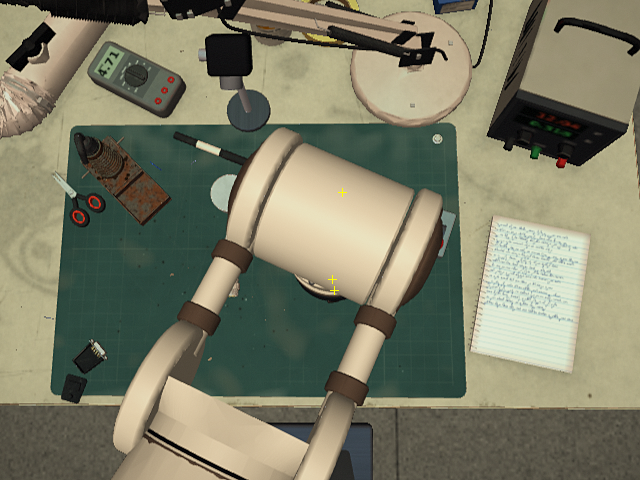

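The markers fall on the battery top, (281,275), and the spool top, (343,231), in the scene view. The arm is over the battery with the tip near (271,190). Next I descend to about 30 mm above it.

play_rows([
  [0, -2, 15],
  [0, 0, 25],
  [0, 0, 25],
  [0, 0, 25],
  [0, 0, 20],
  [0, 0, 14],
  [0, 0, 7],
  [0, 0, 0],
], roll=[0, 0, 0, 0, 0, 0, 0, 0])

```text
time: 3.92
eef_pos: [0.445, -0.0731, 0.0766]
eef_rot: [0.172, 0.985, 0.001, -0.002]
ft_force: [-0.8, -0.0, -0.1]
finger_gap: 0.002
```

Run:
```python
from h import *
c="scene"
im=cams.read_camera(c); s=status.sense();print(s["time"],s["eef_pos"],s["eef_rot"])
o=np.ascontiguousarray(im[:,:,::-1]); u=proj(c,s["eef_pos"])[0]; b=proj(c,[.4475,-.0745,.048])[0]; print(u,b)
x=cv2.resize(o[180:320,210:410],None,fx=4,fy=4,interpolation=2)
for q in (u,b): cv2.drawMarker(x,(int((q[0]-210)*4),int((q[1]-180)*4)),(0,255,255),0,10,1)
cv2.imwrite("pics/b.png",x)
```

```text
3.9667 [ 0.44604922 -0.07372386  0.07787613] [ 1.72404919e-01  9.85026033e-01  1.91806417e-04 -4.71610589e-04]
[277.64385229 262.52403544] [279.78382893 274.87731017]
```

View pics/b.png

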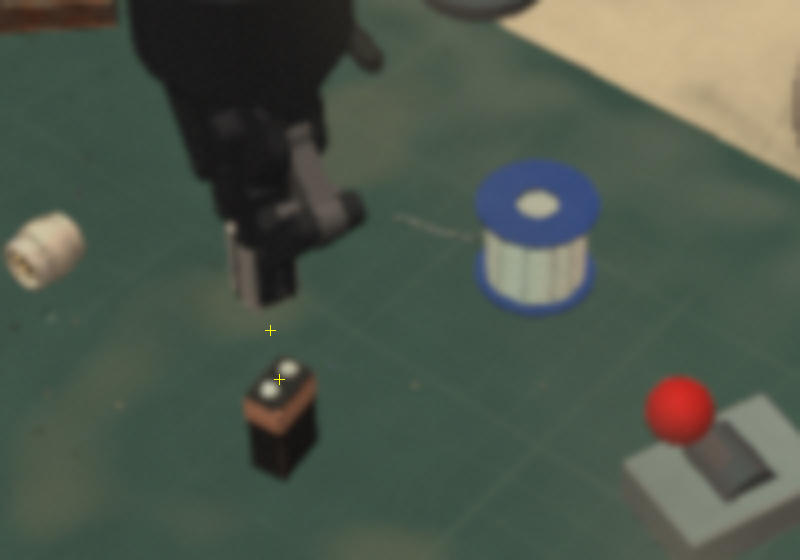

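The fingers are centred over the battery. In the picture the tip at (277,255) sits a few pixels above the projected TCP, so I'll go 10 mm lower, where either reading lies inside the 1–5 cm band, and dwell.

play_rows([
  [-1, -1, 5],
  [0, 0, 4],
  [0, 0, 1],
  [0, 0, 0],
  [0, 0, 0],
  [0, 0, 0],
  [0, 0, 0],
  [0, 0, 0],
], roll=[0, 0, 0, 0, 0, 0, 0, 0])

```text
time: 4.63
eef_pos: [0.4471, -0.076, 0.0682]
eef_rot: [0.173, 0.985, -0.0, 0.0]
ft_force: [0.2, 0.3, -0.1]
finger_gap: 0.002
```

play_rows([
  [0, 0, 0],
  [0, 0, 0],
  [0, 0, 0],
  [0, 0, 0],
  [0, 0, 0],
  [0, 0, 0],
  [0, 0, 0],
  [0, 0, 0],
], roll=[0, 0, 0, 0, 0, 0, 0, 0])

```text
time: 5.3
eef_pos: [0.447, -0.0759, 0.068]
eef_rot: [0.173, 0.985, 0.0, -0.0]
ft_force: [-0.7, -0.2, -0.1]
finger_gap: -0.001
```

play_rows([
  [0, 0, 0],
  [0, 0, 0],
  [0, 0, 0],
  [0, 0, 0],
  [0, 0, 0],
  [0, 0, 0],
  [0, 0, 0],
  [0, 0, 0],
], roll=[0, 0, 0, 0, 0, 0, 0, 0])

```text
time: 5.97
eef_pos: [0.447, -0.076, 0.068]
eef_rot: [0.173, 0.985, -0.0, -0.0]
ft_force: [0.3, -0.1, 0.2]
finger_gap: -0.0
```

play_rows([
  [0, 0, 0],
  [0, 0, 0],
  [0, 0, 0],
  [0, 0, 0],
  [0, 0, 0],
  [0, 0, 0],
  [0, 0, 0],
  [0, 0, 0],
], roll=[0, 0, 0, 0, 0, 0, 0, 0])

```text
time: 6.63
eef_pos: [0.447, -0.076, 0.068]
eef_rot: [0.173, 0.985, 0.0, -0.0]
ft_force: [-0.0, 0.2, 0.6]
finger_gap: -0.003
```

Battery dwell done (about 2.4 s). Now up, across to the spool and down to 22 mm above it.

play_rows([
  [0, 0, -15],
  [0, 0, -25],
  [0, 0, -20],
  [-15, 4, 0],
  [-25, 7, 0],
  [-25, 7, 0],
  [-25, 7, 0],
  [-25, 7, 0],
], roll=[0, 0, 0, 0, 0, 0, 0, 0])

```text
time: 7.3
eef_pos: [0.5672, -0.0851, 0.1279]
eef_rot: [0.173, 0.985, -0.0, -0.0]
ft_force: [-0.1, 0.3, 0.1]
finger_gap: -0.001
```

play_rows([
  [-18, 5, 0],
  [-9, 3, 0],
  [0, 0, 10],
  [0, 0, 20],
  [0, 0, 15],
  [0, 0, 5],
  [0, 0, 0],
  [0, 0, 0],
], roll=[0, 0, 0, 0, 0, 0, 0, 0])

```text
time: 7.97
eef_pos: [0.5936, -0.0867, 0.0779]
eef_rot: [0.173, 0.985, 0.0, -0.0]
ft_force: [0.2, 0.0, 0.2]
finger_gap: 0.0
```

Run:
```python
from h import *
c="scene"
im=cams.read_camera(c); s=status.sense();print(s["time"],s["eef_pos"],s["eef_rot"])
o=np.ascontiguousarray(im[:,:,::-1]); u=proj(c,s["eef_pos"])[0]; b=proj(c,[.594,-.087,.044])[0]; print(u,b)
x=cv2.resize(o[170:310,250:450],None,fx=4,fy=4,interpolation=2)
for q in (u,b): cv2.drawMarker(x,(int((q[0]-250)*4),int((q[1]-170)*4)),(0,255,255),0,10,1)
cv2.imwrite("pics/s.png",x)
```

```text
8.0167 [ 0.59437553 -0.08697703  0.07879832] [ 1.73077640e-01  9.84908017e-01 -1.09667689e-04  5.61807580e-04]
[343.5651279  215.10307077] [342.90946366 230.04749529]
```

View pics/s.png

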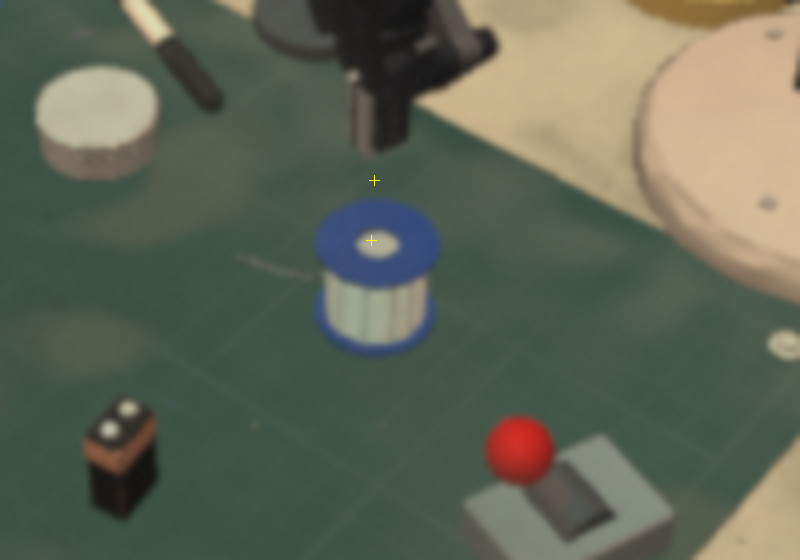

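The tip is centred over the hub; the hub is at about (344,231). I go 12 mm lower and dwell.

play_rows([
  [0, -1, 6],
  [0, 0, 5],
  [0, 0, 1],
  [0, 0, 0],
  [0, 0, 0],
  [0, 0, 0],
  [0, 0, 0],
  [0, 0, 0],
], roll=[0, 0, 0, 0, 0, 0, 0, 0])

```text
time: 8.68
eef_pos: [0.594, -0.0877, 0.0662]
eef_rot: [0.173, 0.985, -0.0, 0.0]
ft_force: [0.1, -0.2, -0.2]
finger_gap: 0.002
```

play_rows([
  [0, 0, 0],
  [0, 0, 0],
  [0, 0, 0],
  [0, 0, 0],
  [0, 0, 0],
  [0, 0, 0],
  [0, 0, 0],
  [0, 0, 0],
], roll=[0, 0, 0, 0, 0, 0, 0, 0])

```text
time: 9.35
eef_pos: [0.5938, -0.0877, 0.066]
eef_rot: [0.173, 0.985, 0.0, -0.0]
ft_force: [-0.6, 0.1, 0.1]
finger_gap: 0.003
```

play_rows([
  [0, 0, 0],
  [0, 0, 0],
  [0, 0, 0],
  [0, 0, 0],
  [0, 0, 0],
  [0, 0, 0],
  [0, 0, 0],
  [0, 0, 0],
], roll=[0, 0, 0, 0, 0, 0, 0, 0])

```text
time: 10.02
eef_pos: [0.5938, -0.0877, 0.066]
eef_rot: [0.173, 0.985, -0.0, 0.0]
ft_force: [0.0, -0.6, -0.4]
finger_gap: 0.001
```

play_rows([
  [0, 0, 0],
  [0, 0, 0],
  [0, 0, 0],
  [0, 0, 0],
  [0, 0, 0],
  [0, 0, 0],
  [0, 0, 0],
  [0, 0, 0],
], roll=[0, 0, 0, 0, 0, 0, 0, 0])

```text
time: 10.68
eef_pos: [0.5938, -0.0877, 0.066]
eef_rot: [0.173, 0.985, 0.0, 0.0]
ft_force: [-0.4, -0.4, 0.1]
finger_gap: -0.001
```

Spool dwell done. Now up and round to the robot side of the knob.

play_rows([
  [0, 0, -20],
  [0, 0, -35],
  [0, 0, -35],
  [0, 0, -14],
  [10, -17, 0],
  [14, -26, 0],
  [14, -26, 0],
  [14, -26, 0],
], roll=[0, 0, 0, 0, 0, 0, 0, 0])

```text
time: 11.35
eef_pos: [0.5116, -0.1598, 0.1701]
eef_rot: [0.173, 0.985, -0.0, 0.0]
ft_force: [0.4, -0.4, -0.5]
finger_gap: 0.002
```

play_rows([
  [14, -26, 0],
  [10, -17, 0],
  [6, -9, 10],
  [0, 0, 25],
  [0, 0, 30],
  [0, 0, 25],
  [0, 0, 10],
  [0, 0, 0],
], roll=[0, 0, 0, 0, 0, 0, 0, 0])

```text
time: 12.02
eef_pos: [0.4646, -0.1965, 0.0674]
eef_rot: [0.173, 0.985, 0.001, -0.003]
ft_force: [0.1, 0.5, 0.1]
finger_gap: 0.001
```

Run:
```python
from h import *
c="scene"
im=cams.read_camera(c); s=status.sense();print(s["time"],s["eef_pos"],s["eef_rot"])
o=np.ascontiguousarray(im[:,:,::-1]); u=proj(c,s["eef_pos"])[0]
x=cv2.resize(o[200:340,270:470],None,fx=4,fy=4,interpolation=2)
cv2.drawMarker(x,(int((u[0]-270)*4),int((u[1]-200)*4)),(0,255,255),0,10,1)
cv2.imwrite("pics/l.png",x)
```

```text
12.0667 [ 0.46607266 -0.19754367  0.06951152] [ 1.72995267e-01  9.84922147e-01  4.36102338e-04 -9.01371888e-04]
```

View pics/l.png

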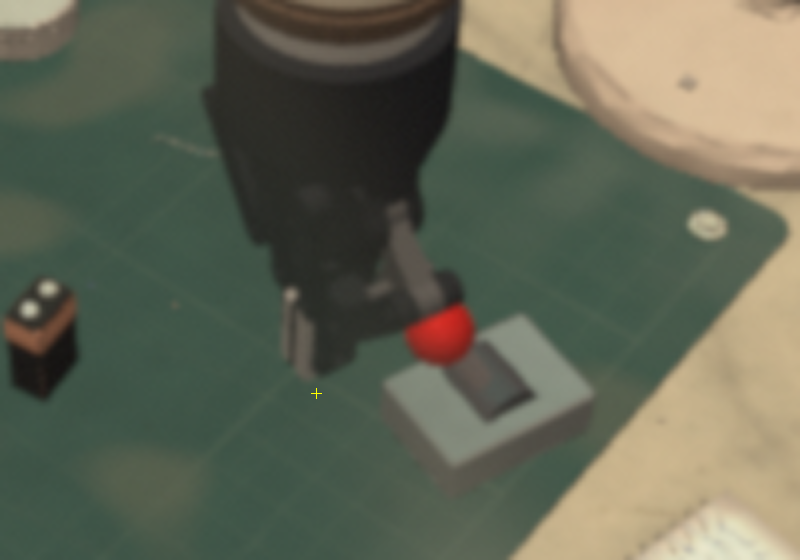

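The fingers are on the robot side of the ball and in line with it. The knob is at about (380,283), and I compute about 28 mm to contact. I lower 20 mm, then push along tool -x.

play_rows([
  [0, 0, 10],
  [0, 0, 10],
  [0, 0, 0],
  [-10, 0, 0],
  [-10, 0, 0],
  [-8, 0, 0],
  [-8, 0, 0],
  [-8, 0, 0],
], roll=[0, 0, 0, 0, 0, 0, 0, 0])

```text
time: 12.73
eef_pos: [0.5083, -0.2131, 0.0502]
eef_rot: [0.173, 0.985, 0.0, -0.0]
ft_force: [-1.7, 0.5, 1.2]
finger_gap: -0.002
```

play_rows([
  [-6, 0, 0],
  [-6, 0, 0],
  [-6, 0, 0],
  [-6, 0, 0],
  [-4, 0, 0],
  [-3, 0, 0],
  [0, 0, 0],
  [0, 0, 0],
], roll=[0, 0, 0, 0, 0, 0, 0, 0])

```text
time: 13.4
eef_pos: [0.5373, -0.2236, 0.05]
eef_rot: [0.173, 0.985, -0.0, 0.0]
ft_force: [-0.3, -1.0, 0.5]
finger_gap: 0.001
```

Run:
```python
from h import *
c="scene"
im=cams.read_camera(c); s=status.sense();print(s["time"],s["eef_pos"],s["ft_force"])
o=np.ascontiguousarray(im[:,:,::-1]); u=proj(c,s["eef_pos"])[0]
x=cv2.resize(o[200:340,270:470],None,fx=4,fy=4,interpolation=2)
cv2.drawMarker(x,(int((u[0]-270)*4),int((u[1]-200)*4)),(0,255,255),0,10,1)
cv2.imwrite("pics/l2.png",x)
```

```text
13.45 [ 0.5372239  -0.22356454  0.05003869] [-1.00397529  0.3285373   0.04672042]
```

View pics/l2.png

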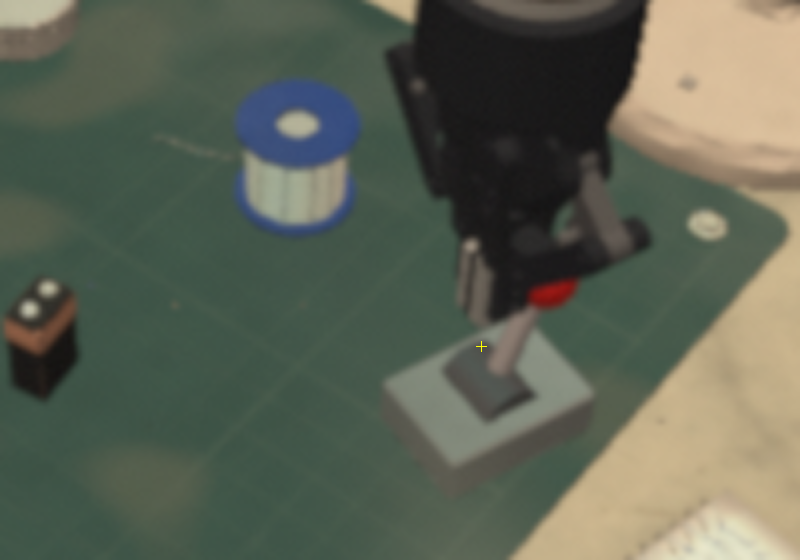

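The lever has gone past the middle, with the ball at about (408,272) beyond the fingers. I continue gently until the stop.

play_rows([
  [-2, 0, 0],
  [-2, 0, 0],
  [-2, 0, 0],
  [0, 0, 0],
], roll=[0, 0, 0, 0])

```text
time: 13.78
eef_pos: [0.5428, -0.2255, 0.0498]
eef_rot: [0.173, 0.985, 0.0, -0.0]
ft_force: [-0.6, 0.3, -1.0]
finger_gap: 0.004
```

play_rows([
  [-1, 0, 0],
  [-1, 0, 0],
  [0, 0, 0],
], roll=[0, 0, 0])

```text
time: 14.03
eef_pos: [0.5447, -0.2262, 0.0499]
eef_rot: [0.173, 0.985, 0.0, -0.0]
ft_force: [-1.3, 1.0, -1.2]
finger_gap: 0.0
```

play_rows([
  [-1, 0, 0],
  [-1, 0, 0],
  [0, 0, 0],
], roll=[0, 0, 0])

```text
time: 14.28
eef_pos: [0.5463, -0.2268, 0.0499]
eef_rot: [0.173, 0.985, 0.0, -0.0]
ft_force: [-1.1, 1.0, -0.5]
finger_gap: 0.002
```

play_rows([
  [-1, 0, 0],
  [-1, 0, 0],
  [0, 0, 0],
], roll=[0, 0, 0])

```text
time: 14.53
eef_pos: [0.5465, -0.2269, 0.0497]
eef_rot: [0.173, 0.985, 0.001, -0.003]
ft_force: [-7.5, 2.4, 3.5]
finger_gap: 0.001
```

The force jumped to about 8 N and the motion stopped, so the lever is on its stop. One more millimetre, then back off and rise clear.

play_rows([
  [-1, 0, 0],
  [0, 0, 0],
], roll=[0, 0])

```text
time: 14.7
eef_pos: [0.5467, -0.2269, 0.0496]
eef_rot: [0.173, 0.985, 0.001, -0.004]
ft_force: [-10.7, 3.5, 6.6]
finger_gap: 0.004
```

play_rows([
  [8, 0, 0],
  [20, 0, 0],
  [25, 0, 0],
  [25, 0, 0],
  [15, 0, -10],
  [15, 0, -25],
  [15, 0, -30],
  [15, 0, -35],
], roll=[0, 0, 0, 0, 0, 0, 0, 0])

```text
time: 15.37
eef_pos: [0.4185, -0.1802, 0.1502]
eef_rot: [0.173, 0.985, 0.0, -0.0]
ft_force: [0.6, -1.4, 1.0]
finger_gap: 0.003
```

play_rows([
  [20, 0, -20],
  [20, 0, -10],
  [20, 0, 0],
  [10, 0, 0],
  [0, 0, 0],
  [0, 0, 0],
], roll=[0, 0, 0, 0, 0, 0])

```text
time: 15.87
eef_pos: [0.3544, -0.1575, 0.1806]
eef_rot: [0.173, 0.985, -0.001, 0.001]
ft_force: [-0.3, -0.8, -0.4]
finger_gap: 0.002
```

Run:
```python
from h import *
s=status.sense();print(s["time"],s["eef_pos"],s["ft_force"])
ims=[]
for c in ("scene","top"):
    im=cams.read_camera(c)
    for n,z in (("rec_lever_tip",.075),("battery",0),("spool",0),("tin",0),("connector",0)):
        for r in models.place_of(n,c)[:1]: print(c,n,round(r["p"],2),np.round(r["uv"],1),atz(c,r["uv"],z).round(4))
    u0,v0=((220,180) if c=="scene" else (220,160)); ims.append(cv2.resize(im[v0:v0+150,u0:u0+240],None,fx=1.9*1.7,fy=1.9,interpolation=2))
    print(proj(c,[.5405+.029*.94,-.224-.029*.342,.075]))
cv2.imwrite("pics/end.png",np.vstack(ims)[:,:,::-1])
```

```text
15.8667 [ 0.35438249 -0.15753694  0.18058196] [-0.3301564  -0.77766703 -0.35820795]
scene rec_lever_tip 0.54 [409.9 269.5] [ 0.5655 -0.2373  0.075 ]
scene battery 0.67 [281.6 295.3] [ 0.4455 -0.0766  0.    ]
scene spool 0.56 [334.8 247.4] [ 0.5861 -0.0763  0.    ]
scene connector 0.51 [219. 244.] [0.4603 0.0902 0.    ]
[[408.8344442  267.58998024]]
top rec_lever_tip 0.82 [446.1 203.5] [ 0.569  -0.2344  0.075 ]
top battery 0.67 [333.6 295.2] [ 0.4446 -0.0746  0.    ]
top spool 0.83 [330.6 204.2] [ 0.5863 -0.0703  0.    ]
top tin 0.62 [231.6 196.3] [0.5995 0.0851 0.    ]
top connector 0.56 [233.2 288.2] [0.4551 0.0788 0.    ]
[[445.75656648 204.37057157]]
```

View pics/end.png

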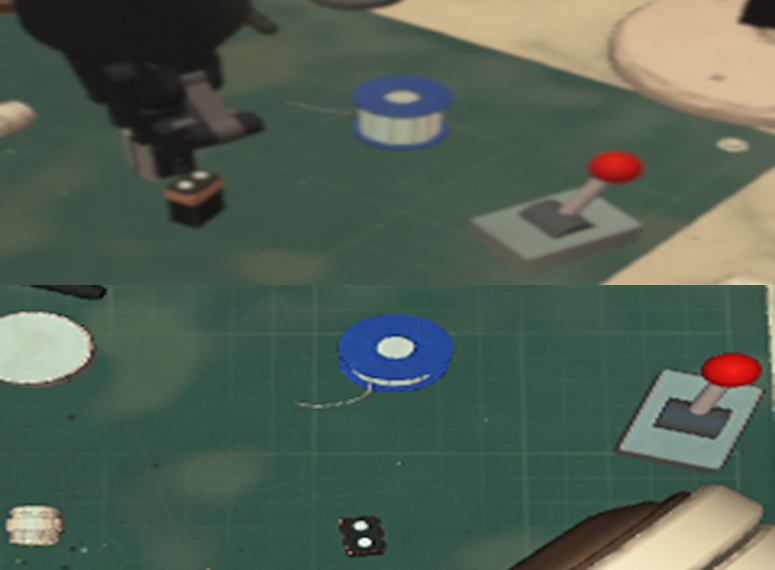

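The lever leans fully away, with the ball at (446,204) in the top view against (445.8,204.4) expected at the far stop. The battery and spool have not moved, and the arm is clear.

```bash
python3 -c "
from plant import robot
print(robot.finish_job())"
```

```text
the job is handed in; nothing more can be done
None
```

I did the job in the order asked and handed it in at about 16 s of the 56 s.

- **Battery:** I held the shut fingertips straight down, about 20 mm above the middle of its top, for about 2.4 s.
- **Spool:** I held them about 22 mm above its axis for about 2.4 s.
- **Lever:** I pushed the red lever over until it met its stop (about 11–13 N, no further motion), then backed off and rose clear.

**Last checks:** The ball knob was within about 2 px of the computed far-stop position in both cameras. In the pictures, the battery and spool stood where they were and the connector and tin looked undisturbed. The force was back to noise level.

**Checks that disagreed or missed:**
- In the scene pictures the visible fingertips looked a few pixels above the projected tool point. I chose hover heights meant to stay within 1–5 cm on either reading.
- The networks' positions for the same thing scattered by up to about 1 cm between looks. At the end the scene camera did not report the tin, but the top camera did.

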